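# Refit the latch knob on the key box and turn it to latched

### The arm

A 7-joint arm with a two-finger parallel gripper is mounted at the origin on the work surface. World frame = base frame: x ahead of the robot, y to its left, z up, the work surface at z = 0. Lengths are in mm, angles in rad, forces in N, time in s.
With the tool pointing down it reaches from about 425 to 875 mm from the base axis. Payload 9.9 kg.
Tool frame: the origin (TCP) lies between the finger pads; the fingertips stand 25 mm ahead of it and the grasp point (between the pads) lies 6 mm ahead of it; z points along the fingers, y is the line along which they close (so a half turn about z gives the same grasp; the last joint's range is limited). The gripper opens to 85 mm and grips with 20 to 120 N. Pads are 22 mm wide; open, the fingers measure 114 mm over their backs; the gripper's body (76 mm by 85 mm) begins 54 mm behind the grasp point. The pads swing forward as they close: fully open they stand 13 mm farther back than shut.
Start: joints at [-1.301, 0.576, 0.025, 1.437, -0.015, 1.129, -0.057], TCP at [233.857, 633.199, 256.289] pointing down, gripper open.
Joint ranges: [-2.76, 2.76], [-0.34, 2.15], [-1.52, 1.57], [0.19, 2.46], [-1.09, 4.23], [0.17, 1.99], [-2.82, 2.82]. Speed limits (rad/s): [2.22, 2.22, 3.01, 3.01, 3.14, 3.14, 3.14].

### API

Orientations are given as a unit quaternion [w, x, y, z].
In Python, from bench import ctrl gives the robot as it stands.
- The arm moves only by the tool servo_tool, never from a script. Its argument "steps" is text: rows parted by semicolons, each of 7 numbers parted by spaces: the turn, a rotation vector about the tool's x, y, z each as a share of 90 degrees, from -1 to 1, then the shift along the tool's x, y, z each as a share of 0.15 m, from -1 to 1, then the opening, from -1 (shut) to 1 (fully open). In form: rx ry rz x y z gripper; .... A call has 1 to 8 rows; each row shifts and turns the commanded pose from where the row before left it, along the tool's axes as they then stand; what a row does not reach is not made up. A row lasts 1/8 s, in which the tool goes at most 62.5 mm and 10.7 degrees, less where a joint would pass 70% of its speed; a pose out of reach is approached as far as the arm can. A call with a number of a shift or a turn outside -1 to 1 is refused whole. A call with a gripper value outside its range is refused whole. The fingers move at their own pace and stop on an object; "force" is the grip in N (left out, the last holds). Time passes only in rows, so rows that do not move let the fingers close. It gives the time, the measured TCP pose, the force, the opening and the grip force at its end, in the units of the state.
- ctrl.sense(): the state, without advancing time (a new reading comes with each control period).
- ctrl.snapshot(name): name is "side" or "top"; returns a dict with "pixels" (480x640x3 uint8, blue, green, red), "K" (3x3 intrinsics, pixels), "pose" (4x4, takes a point from camera to world coordinates). Camera axes: x right, y up, looking along -z (the intrinsics and any distortion apply to the point x, -y, -z); pixel columns grow to the right and rows downward; lengths in mm; the calibration is good to about 2 mm. A picture is of the moment at which its call begins. There is no depth.
- ctrl.hand_in(): hands the job in; it is judged then, once.
Trained networks look in a picture, given as the dict that the camera call returned (one of the last four; its "shot" number tells which), for a name from the list of things; names that differ only in an ending like _2 or _b are one class to them, and where a whole thing is asked for, a point or a joint stands for the part that bears it (a point fixed in the world has none). Each returns a list of dicts, best first, with "conf" (0 to 1); they miss things now and then, are a little off and sometimes report something else, mostly with a low value. They report only what shows in the picture. A call takes as long as a camera call.
- ctrl.look_for(picture, target): "location" ([column, row] in pixels, amid what is visible of it).
- ctrl.outline_of(picture, target): "mask" (480x640 bool, what is visible of it) and "location" ([column, row] in pixels, amid what is visible of it).
- ctrl.spot_point(picture, target): "location" ([column, row] in pixels: a listed point, or the origin of a listed thing).
The state is a dict: "time_s": time; "joints": joint angles; "qd": joint speeds; "tau": joint torques, N m; "tcp_pos": TCP position; "tool_rot": TCP orientation; "contact_force": force on the tool from outside, world axes, zero at the start; "ft_torque": the same for the moment, N m; "gripper_width": finger opening in mm; "gripper_force": force on a finger pad.
Only numpy, scipy, OpenCV 4.12 (cv2) and the standard library are available. Lean on these libraries where they do the work, as an engineer would, in place of code of your own. Each camera call takes 0.05 s, during which the arm holds its last target. There are 200 camera calls.

### The job

The latch knob has come off the wooden key box. Put it back on the spindle on the lid, turning it while pressing lightly until its keyway drops over the key and the knob sits fully home, then turn it clockwise until its red pointer points at the brass stud, and let go. Be gentle - never push on the box or its spindle with more than 20 N - and leave the other things on the ledge where they are.

Things in the scene. Friction and masses are not known exactly. Their poses are not given: they have to be found in the camera images.
- knob: Loose latch knob, about 140 g (100 to 200 g), standing upright on the ledge, fitted this way up. Aluminium hub 46 mm in diameter, 33 mm high, with a grip bar on top. Origin: centre of the underside; z up, x towards the red pointer. From below a bore 16.4 mm in diameter, 28 mm deep; all along it one keyway 7.6 mm wide, out to 19.4 mm from the axis, on the +x side, under the pointer.
- grip (a point): Centre of the knob's black grip bar, on the knob's axis 45 mm above its underside. The bar is 44 mm long (knob's x), 14 mm wide (knob's y) and 24 mm high (33 to 57 mm above the underside): pinch it across its width.
- pointer (a point): Tip of the small red pointer that sticks out of the knob's hub at 31 mm from its axis along its +x, 30.5 mm above the underside.
- keybox: Closed wooden key box, fixed to the ledge, 160 mm (x) by 200 mm (y) by 66 mm high. Origin: centre of its underside; its front faces its own -x, roughly towards the robot; its right (-y) and left (+y) are as seen from the robot.
- seat (a point): Centre of the top of the dark round washer (48 mm in diameter) on the lid, 70 mm above the box's underside, on the spindle's axis; axes of the key box, not turning with the spindle. The knob is fully home when its underside lies on this face. A brass key 6 mm wide stands out of the spindle to 18 mm from the axis, from the washer to 10 mm above it: a knob turned wrongly rests on it.
- spindle_top (a point): Fixed point at the top of the upright steel spindle, 27 mm above the seat. It is 14 mm in diameter up to 22 mm above the seat, then tapers to 6.4 mm. It is stiff to turn (0.12 N m) and stays where left: a knob rubbing on the key with under 8 N does not turn it, the seated knob does. It turns past the stud's direction to a hard stop 0.35 rad beyond.
- key_middle (a point): Fixed point on the lid, 15 mm from the spindle's axis, at the height of the key's top, in the middle of the sector where the key can be. The key's angle is not measured: at the start it points 0.25 to 1.4 rad counter-clockwise (from above) of the direction to the stud, between the box's front and right. The knob drops its last 10 mm only when keyway and key agree to about 0.06 rad.
- stud (a point): Centre of the top of the small brass stud (10 mm in diameter, 3 mm high) on the lid in front of the spindle, 50 mm from the spindle's axis along the key box's -x: the latched mark.
- shoe_tree: Bystander: orange shoe tree, 240 mm long, 68 mm high. Origin on its underside.
- shoehorn: Bystander: flat steel shoehorn, 215 mm long, 8 mm high. Origin on its underside.
- jar: Bystander: closed blue and white ceramic jar, 90 mm in diameter, 124 mm high. Origin: centre of its underside.
- glasses_case: Bystander: closed green plastic sunglasses case, 160 by 65 by 49 mm. Origin: centre of its underside.
- polish_tin: Bystander: flat shoe polish tin with a red lid, 74 mm in diameter, 22 mm high. Origin: centre of its underside.
- shoe_brush: Bystander: wooden shoe brush, 150 by 52 by 38 mm. Origin: centre of its underside.

How it is judged (in metres and radians):
On the way, in this order (a step that is already met when the one before it is completed fails the run):
1. the knob is fully home on the spindle, its keyway over the key (z of knob in the frame of seat between -0.003 and 0.0025 m and horizontal distance between knob and seat below 0.003 m and angle between knob's own z axis and vertical below 0.08 rad), for 0.2 s.
2. the seated knob is turned until its pointer points at the stud (all of step 1 and x of pointer in the frame of seat below -0.024 m and y of pointer in the frame of seat between -0.005 and 0.005 m), for 0.2 s.
At the end, for the whole second after the job is handed in: The knob is upright on the spindle, its underside within 2.5 mm of the washer and its axis within 3 mm of the spindle's, its pointer towards the stud with the tip no more than 5 mm (about 0.16 rad) to either side of the line from spindle to stud, released and at rest (all of step 2 and linear speed of knob below 0.02 m/s and contact force between knob and the fingers below 0.1 N); the robot touches nothing.
It fails at once if the key box, its spindle or its key is pushed with more than 20 N while the knob is not yet home (contact force between keybox and anything else above 20 N and z of knob in the frame of seat above 0.0035 m).
It fails at once if the key box is pushed, or the seated knob strained against key and spindle, with more than 45 N in all (contact force between keybox and anything else above 45 N).
It fails at once if any of the six other things on the ledge is shifted by more than 30 mm (distance of any of shoe_tree, shoehorn, jar, glasses_case, polish_tin, shoe_brush from where it was at the start of the episode above 0.03 m).
It also fails if it takes over 64 s, if anything falls off the work surface, if the arm or the gripper's body presses on something with over 40 N, if the wrist force passes 120 N, or if a joint passes its speed limit or range.

## Working session

There is one attempt and no reset: what is moved stays moved. The work goes in short steps, Python scripts to look and compute and a tool call to move; the robot and the scene stay as the last step left them, time stands still between calls to the robot, and variables do not carry over. Pictures are saved under pics/ and viewed, at most 10 in all, crops included, and the job is handed in when it is done.

Besides the shell and the picture viewer there is one more tool, called by a JSON object that holds its "name" and its "arguments". servo_tool: Moves the arm, as the interface text tells. Shift numbers are shares of 0.15 m and turn numbers shares of 90 degrees, none past 1 either way. Its arguments: {"type":"object","properties":{"steps":{"type":"string"},"force":{"type":"number"}},"required":["steps"]}

```bash
mkdir -p pics; ls; cat > h.py <<'E'
import numpy as np, cv2
from bench import ctrl
from scipy.optimize import least_squares
from scipy.spatial.transform import Rotation as R
def proj(p,s):
    T=np.array(s["pose"]);K=np.array(s["K"])
    c=T[:3,:3].T@(np.array(p)-T[:3,3]); c=np.array([c[0],-c[1],-c[2]]); u=K@c; return u[:2]/u[2]
def ray(px,s):
    T=np.array(s["pose"]);K=np.array(s["K"])
    d=np.linalg.inv(K)@[px[0],px[1],1]; d=T[:3,:3]@[d[0],-d[1],-d[2]]
    return T[:3,3],d/np.linalg.norm(d)
def atz(px,s,z):
    o,d=ray(px,s); return o+d*(z-o[2])/d[2]
def tri(obs):
    A=0;b=0
    for px,s in obs:
        o,d=ray(px,s);P=np.eye(3)-np.outer(d,d);A=A+P;b=b+P@o
    x=np.linalg.solve(A,b); return x,[np.round(proj(x,s)-px,1) for px,s in obs]
E
python3 - <<'E'
from h import *
S={n:ctrl.snapshot(n) for n in("side","top")}
for n,s in S.items():
    cv2.imwrite(f"pics/{n}0.png",s["pixels"]); print(n,np.round(s["pose"],2).tolist(),np.round(s["K"],1).tolist(),[k for k in s])
for t in["knob","grip","pointer","keybox","seat","spindle_top","key_middle","stud"]:
    o=[]
    for n,s in S.items():
        r=ctrl.spot_point(s,t); print(t,n,[(np.round(x["location"],1).tolist(),round(x["conf"],2)) for x in r[:2]])
        if r:o.append((r[0]["location"],s))
    if len(o)==2: print("   ",np.round(tri(o)[0],1),tri(o)[1])
print(ctrl.sense())
E
```

```text
pics
side [[-0.99, 0.11, -0.11, 459.58], [-0.16, -0.69, 0.71, 848.22], [-0.0, 0.72, 0.7, 944.31], [0.0, 0.0, 0.0, 1.0]] [[479.6, 0.0, 319.4], [0.0, 479.6, 242.1], [0.0, 0.0, 1.0]] ['pixels', 'K', 'pose', 'shot']
top [[0.07, 0.97, -0.24, 337.36], [-1.0, 0.07, -0.01, -21.54], [0.01, 0.24, 0.97, 1225.46], [0.0, 0.0, 0.0, 1.0]] [[486.3, 0.0, 318.3], [0.0, 486.3, 239.4], [0.0, 0.0, 1.0]] ['pixels', 'K', 'pose', 'shot']
knob side [([371.0, 334.1], 0.95), ([375.8, 232.9], 0.42)]
knob top [([242.2, 309.5], 0.76)]
    [443.6 169.7  -6. ] [array([0.7, 0.2]), array([ 0.1, -0.7])]
grip side [([373.6, 324.9], 0.61)]
grip top [([236.5, 308.4], 0.61), ([237.4, 226.5], 0.61)]
    [440.9 176.6  40.6] [array([0.5, 0.1]), array([ 0.1, -0.5])]
pointer side [([378.8, 316.8], 0.91)]
pointer top [([249.9, 315.0], 0.77)]
    [429.3 143.9  30.4] [array([1. , 0.3]), array([ 0.2, -1. ])]
keybox side [([348.5, 246.9], 0.91)]
keybox top [([354.6, 282.1], 0.79)]
    [ 530.9 -108.1    1.5] [array([0.2, 0.1]), array([ 0. , -0.2])]
seat side [([358.7, 228.9], 0.83)]
seat top [([357.5, 289.7], 0.96)]
    [ 504.5 -111
[... 535 characters left out ...]
 0.57564233,  0.024933  ,  1.43708061, -0.0149946 ,
        1.12900309, -0.0565204 ]), 'qd': array([-1.03855735e-03,  8.84235977e-04, -3.61541414e-04,  7.42621721e-04,
        1.49499912e-03,  1.06366086e-03,  9.39442715e-05]), 'tau': array([-7.34819787e-04, -7.65498304e+01,  2.24867441e+00, -2.86295521e+01,
        1.53043127e-02,  2.80243956e-03, -3.01632511e-06]), 'tcp_pos': array([233.88481554, 633.19895007, 256.33523183]), 'tool_rot': array([1.14337461e-05, 1.76004853e-01, 9.84389298e-01, 2.48665056e-05]), 'contact_force': array([ 0.71240654,  0.01902632, -0.50667793]), 'ft_torque': array([-0.02281091, -0.02194353,  0.00909535]), 'gripper_force': 0.0, 'gripper_width': 85.35027305549399}
```

```bash
python3 - <<'E'
import cv2,numpy as np
a=cv2.imread("pics/top0.png");b=cv2.imread("pics/side0.png")
cv2.imwrite("pics/c1.png",np.hstack([cv2.resize(a[260:340,200:300],(400,320),interpolation=2),cv2.resize(a[240:340,305:430],(400,320),interpolation=2)]))
cv2.imwrite("pics/c2.png",np.hstack([cv2.resize(b[280:380,310:435],(400,320),interpolation=2),cv2.resize(b[180:280,290:415],(400,320),interpolation=2)]))
c=np.vstack([cv2.imread("pics/c1.png"),cv2.imread("pics/c2.png")]);print(c.shape)
cv2.imwrite("pics/c.png",cv2.resize(c,(750,600)))
E
```

```text
(640, 800, 3)
```

View pics/top0.png

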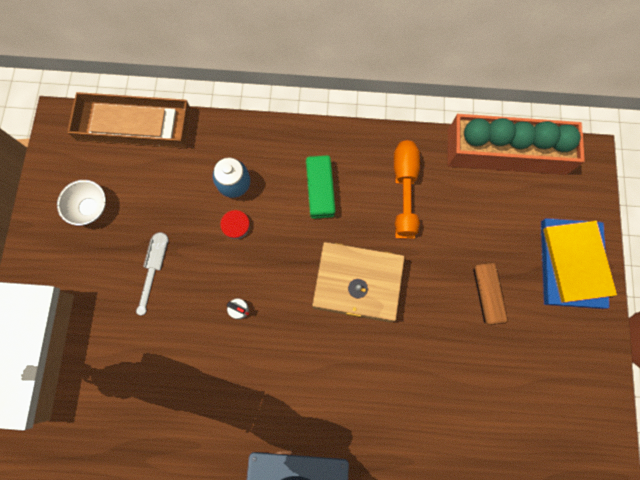

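View pics/c.png

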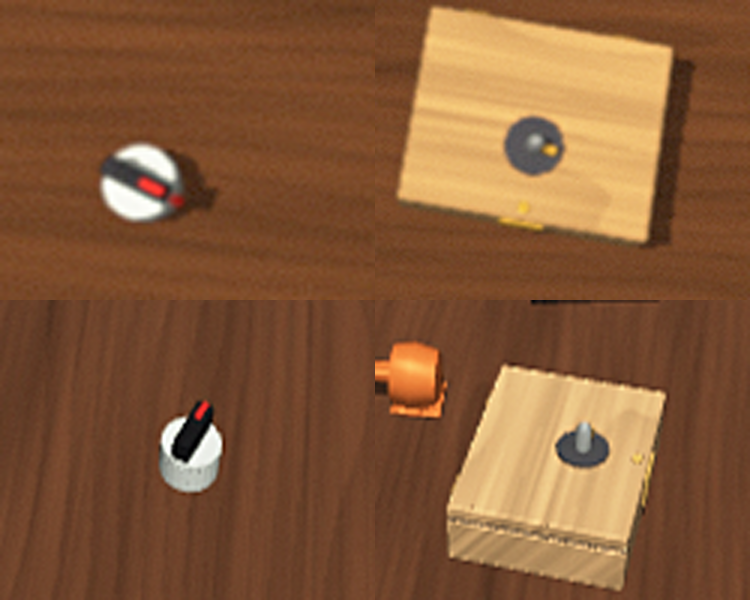

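The top view shows the knob at about (238,309), its pointer to the lower right. The spindle and washer are at (358,289), the key shows yellow just right of the spindle at (363,290), and the stud is at (355,311). I'll refine these with colour centroids and outlines.

```bash
cat > m.py <<'E'
from h import *
def blob(img,roi,f):
    x0,y0,x1,y1=roi; c=img[y0:y1,x0:x1].astype(float); m=f(c[...,0],c[...,1],c[...,2]); ys,xs=np.nonzero(m)
    return np.array([xs.mean()+x0,ys.mean()+y0]),len(xs)
E
python3 - <<'E'
from m import *
S={n:ctrl.snapshot(n) for n in("side","top")};t=S["top"];s=S["side"]
M={n:ctrl.outline_of(S[n],"keybox")[0]["mask"].astype(np.uint8) for n in S}
# box pose fit: project box hull silhouettes, compare hull IoU
def hullpts(x,y,a,n):
    P=[]
    for sx in(-80,80):
        for sy in(-100,100):
            for z in(0,66):
                P.append(proj([x+np.cos(a)*sx-np.sin(a)*sy,y+np.sin(a)*sx+np.cos(a)*sy,z],S[n]))
    return cv2.convexHull(np.array(P,np.float32))
H={n:cv2.convexHull(max(cv2.findContours(M[n],0,1)[0],key=cv2.contourArea)).astype(np.float32) for n in M}
def cost(p,ns):
    c=0
    for n in ns:
        h=hullpts(*p,n); i=cv2.intersectConvexConvex(h,H[n])[0]; c+=1-i/(cv2.contourArea(h)+cv2.contourArea(H[n])-i)
    return c
from scipy.optimize import minimize
for ns in(["top"],["side"],["top","side"]):
    b=min((minimize(cost,[531,-108,a0],args=(ns,),method="Nelder-Mead",options=dict(initial_simplex=[[531,-108,a0],[541,-108,a0],[531,-98,a0],[531,-108,a0+.1]])) for a0 in(-.1,0,.1)),key=lambda r:r.fun)
    print("box",ns,np.round(b.x,3),round(b.fun,3))
yel=lambda b,g,r:(r>150)&(g>110)&(b<70)
for nm,roi,z in(("key",(350,278,372,302),80),("stud",(349,305,360,313),73)):
    try:
        p,n=blob(t["pixels"],roi,yel);print(nm,p,n,atz(p,t,z).round(1))
    except Exception as e: print(nm,e)
dark=lambda b,g,r:(r<90)&(b>30)&(abs(r-b)<40)
p,n=blob(t["pixels"],(340,275,375,302),lambda b,g,r:(r<110));print("washer dark",p,n,atz(p,t,70).round(1))
m=(t["pixels"][275:302,340:375,2]<110).astype(np.uint8);c=cv2.convexHull(max(cv2.findContours(m,0,1)[0],key=cv2.contourArea));e=cv2.fitEllipse(c);print("washer ell",e,atz(np.array(e[0])+[340,275],t,70).round(1))
# knob
red=lambda b,g,r:(r>130)&(g<60)&(b<60)
p,n=blob(t["pixels"],(220,290,262,330),red);print("red",p,n,atz(p,t,57).round(1))
kt=ctrl.outline_of(t,"knob");ks=ctrl.outline_of(s,"knob")
for n,k in(("t",kt),("s",ks)): 
    ys,xs=np.nonzero(k[0]["mask"]);print(n,k[0]["conf"],xs.min(),xs.max(),ys.min(),ys.max())
p,n=blob(t["pixels"],(220,290,262,330),lambda b,g,r:b>150);print("white",p,n)
m=(t["pixels"][290:330,220:262,0]>120).astype(np.uint8);c=cv2.convexHull(max(cv2.findContours(m,0,1)[0],key=cv2.contourArea));e=cv2.fitEllipse(c);print(e,atz(np.array(e[0])+[220,290],t,33).round(1))
m=(s["pixels"][300:370,340:410,0]>120).astype(np.uint8);ys,xs=np.nonzero(m);print("side white",xs.min()+340,xs.max()+340,ys.min()+300,ys.max()+300)
# black bar
for n,roi in(("top",(225,295,252,322)),("side",(352,308,395,345))):
    x0,y0,x1,y1=roi;q=S[n]["pixels"][y0:y1,x0:x1].astype(int);m=(q.max(2)<60)&(q.max(2)-q.min(2)<25);ys,xs=np.nonzero(m);pts=np.stack([xs,ys],1).astype(np.float32)
    (r)=cv2.minAreaRect(pts);print("bar",n,len(xs),np.array(r[0])+[x0,y0],r[1:],"z57/45",atz(np.array(r[0])+[x0,y0],S[n],50).round(1))
    l=cv2.fitLine(pts,2,0,.01,.01).ravel();c0=l[2:]+[x0,y0];A=atz(c0-10*l[:2],S[n],57);B=atz(c0+10*l[:2],S[n],57);print(" ang",np.arctan2(*(B-A)[[1,0]]).round(3))
E
```

```text
box ['top'] [ 5.25693e+02 -1.13133e+02 -1.02000e-01] 0.014
box ['side'] [ 5.26548e+02 -1.14314e+02 -9.50000e-02] 0.01
box ['top', 'side'] [ 5.26073e+02 -1.13743e+02 -9.70000e-02] 0.032
key [362.91666667 289.58333333] 12 [ 501.6 -123.1   80. ]
stud [354.5 308.5] 2 [ 456.4 -106.1   73. ]
washer dark [357.04166667 288.17592593] 216 [ 505.4 -109.8   70. ]
washer ell ((17.629690170288086, 13.128581047058105), (17.87218475341797, 18.19700050354004), 107.45874786376953) [ 505.6 -111.2   70. ]
red [242.73333333 310.66666667] 15 [433.9 158.6  57. ]
t 0.85 228 247 300 318
s 0.95 363 383 315 343
white [236.37853107 308.51412429] 177
((14.873086929321289, 22.19753646850586), (11.202168464660645, 17.385122299194336), 113.87305450439453) [430.8 180.9  33. ]
side white 364 383 319 343
bar top 11 [233.19999981 305.10000134] ((7.602630138397217, 1.7888542413711548), 26.56505012512207) z57/45 [446.1 183.9  50. ]
 ang -1.943
bar side 127 [372.88461494 322.92307663] ((9.707253456115723, 21.0786075592041), 33.6900634765625) z57/45 [444.3 178.1  50. ]
 ang -1.94
```

{"name": "servo_tool", "arguments": {"steps": "0 0 0 -0.15 -0.15 0 1;0 0 0 -0.25 -0.25 0 1;0 0 0 -0.25 -0.25 0 1;0 0 0 -0.25 -0.25 0 1;0 0 0 -0.25 -0.25 0 1;0 0 0 -0.25 -0.25 0 1;0 0 0 -0.25 -0.25 0 1;0 0 0 -0.15 -0.15 0 1"}}

```text
time_s: 2.2
tcp_pos: [394.6, 283.7, 256.6]
tool_rot: [0.0, 0.177, 0.984, -0.0]
contact_force: [1.0, 0.9, -0.2]
gripper_width: 85.1
gripper_force: 0.0
```

```bash
cat >> m.py <<'E'
from scipy.optimize import minimize
def knobmask(p,s):  # x,y,z,yaw -> silhouette
    x,y,z0,a=p; im=np.zeros((480*4,640*4),np.uint8)
    def hull(P): 
        q=np.array([proj(v,s) for v in P]); cv2.fillConvexPoly(im,cv2.convexHull(np.round((q+.5)*4).astype(np.int32)),1)
    t=np.linspace(0,2*np.pi,24)
    hull([[x+23*np.cos(u),y+23*np.sin(u),z0+z] for u in t for z in(0,33)])
    c,sn=np.cos(a),np.sin(a)
    hull([[x+c*u-sn*v,y+sn*u+c*v,z0+z] for u in(-22,22) for v in(-7,7) for z in(33,57)])
    hull([[x+c*u-sn*v,y+sn*u+c*v,z0+z] for u in(20,31) for v in(-2,2) for z in(29,32)])
    return cv2.resize(im.astype(np.float32),(640,480),interpolation=cv2.INTER_AREA)
def fitknob(S,masks,p0,free):
    def c(d):
        p=np.array(p0,float);p[free]+=d; return sum(np.abs(knobmask(p,S[n])-masks[n]).sum()/max(masks[n].sum(),1) for n in masks)
    k=len(free);sx=np.vstack([np.zeros(k),np.diag([6 if f<3 else .2 for f in free])])-.3
    r=minimize(c,np.zeros(k),method="Nelder-Mead",options=dict(initial_simplex=sx,xatol=.05,maxiter=150))
    p=np.array(p0,float);p[free]+=r.x;return p,r.fun
def toolmove(dw):
    st=ctrl.sense();q=st["tool_rot"];r=R.from_quat([q[1],q[2],q[3],q[0]]);return r.inv().apply(dw)/150
def state():
    st=ctrl.sense();q=st["tool_rot"];m=R.from_quat([q[1],q[2],q[3],q[0]]).as_matrix()
    print("t",round(st["time_s"],2),"tcp",st["tcp_pos"].round(1),"yang",np.arctan2(m[1,1],m[0,1]).round(3),"zax",m[:,2].round(3),"F",st["contact_force"].round(2),"M",st["ft_torque"].round(2),"w",round(st["gripper_width"],1),"gf",round(st["gripper_force"],1),"q",st["joints"].round(2));return st
E
python3 - <<'E'
from m import *
st=state()
S={n:ctrl.snapshot(n) for n in("side","top")}
K={}
for n in S:
    r=ctrl.outline_of(S[n],"knob");print(n,[(x["conf"],x["location"]) for x in r[:2]])
    K[n]=r[0]["mask"].astype(np.float32)
for ns in (["side"],["top"],["side","top"]): print(ns,fitknob(S,{n:K[n] for n in ns},[442,176,0,-1.94],[0,1]))
print("yaw", fitknob(S,K,[442,176,0,-1.94],[0,1,3]))
E
```

```text
t 2.2 tcp [394.6 283.7 256.6] yang 1.214 zax [ 0.001 -0.    -1.   ] F [ 0.95  0.95 -0.25] M [ 0.03 -0.08  0.03] w 85.1 gf 0.0 q [-0.78  0.3   0.08  1.92 -0.03  0.92  0.53]
side [(0.61, [372.7, 330.6])]
top [(0.81, [238.1, 309.2])]
['side'] (array([442.37040348, 178.73750372,   0.        ,  -1.94      ]), np.float64(0.06895661354064941))
['top'] (array([442.34364393, 177.97465878,   0.        ,  -1.94      ]), np.float64(0.10315533727407455))
['side', 'top'] (array([442.14728929, 177.95196615,   0.        ,  -1.94      ]), np.float64(0.17576652765274048))
yaw (array([442.57050622, 177.99613537,   0.        ,  -1.98066986]), np.float64(0.17712637782096863))
```

{"name": "servo_tool", "arguments": {"steps": "0 0 0 -0.15 -0.15 0 1;0 0 0 -0.2 -0.2 0 1;0 0 0 -0.193 -0.198 0 1;0.0 0 0.1014 0 0 0 1;0 0 0.1014 0 0 0 1;0 0 0.1014 0 0 0 1;0 0 0.1014 0 0 0 1;0 0 0.1014 0 0 0 1"}}

```text
time_s: 3.4
tcp_pos: [441.2, 182.8, 256.3]
tool_rot: [-0.0, 0.545, 0.838, 0.0]
contact_force: [-0.0, 0.2, 0.3]
gripper_width: 85.4
gripper_force: 0.0
```

{"name": "servo_tool", "arguments": {"steps": "0 0 0.1014 0 0 0 1;0 0 0.1014 0 0 0 1;0 0 0.1014 0 0 0 1;0 0 0.1014 0 0 0 1;0 0 0.1014 0 0 0 1;0 0 0 0 0 0.2 1;0 0 0 0 0 0.3 1;0 0 0 0 0 0.2 1"}}

```text
time_s: 4.4
tcp_pos: [440.7, 182.8, 149.7]
tool_rot: [-0.0, 0.826, 0.564, -0.0]
contact_force: [-0.2, -0.2, 0.2]
gripper_width: 85.4
gripper_force: 0.0
```

```bash
python3 - <<'E'
from m import *
st=state();print(toolmove(np.array([442.3,178.2,60])-st["tcp_pos"]).round(3))
E
```

```text
t 4.4 tcp [440.7 182.8 149.7] yang -0.373 zax [-0.001  0.    -1.   ] F [-0.25 -0.18  0.16] M [-0.   -0.01 -0.03] w 85.4 gf 0.0 q [-0.78  0.46  0.41  2.09 -0.3   0.65 -0.54]
[-0.024  0.021  0.598]
```

{"name": "servo_tool", "arguments": {"steps": "0 0 0 -0.024 0.021 0.1 1;0 0 0 0 0 0.2 1;0 0 0 0 0 0.2 1;0 0 0 0 0 0.098 1;0 0 0 0 0 0 1"}}

```text
time_s: 5.03
tcp_pos: [442.4, 177.7, 60.6]
tool_rot: [-0.0, 0.826, 0.563, -0.001]
contact_force: [0.2, -0.0, -0.1]
gripper_width: 85.3
gripper_force: 0.0
```

```bash
python3 - <<'E'
from m import *
st=state();print(toolmove(np.array([442.3,178.2,60])-st["tcp_pos"]).round(3))
S={n:ctrl.snapshot(n) for n in("side","top")}
a=cv2.resize(S["top"]["pixels"][260:350,190:290],(400,360),interpolation=2);b=cv2.resize(S["side"]["pixels"][270:370,320:430],(396,360),interpolation=2)
cv2.imwrite("pics/d.png",np.hstack([a,b]))
E
```

```text
t 5.03 tcp [442.4 177.7  60.6] yang -0.374 zax [-0.002 -0.    -1.   ] F [ 0.23 -0.05 -0.06] M [ 0.02 -0.04  0.01] w 85.3 gf 0.0 q [-0.67  0.61  0.29  2.17 -0.41  0.42 -0.43]
[ 0.003 -0.002  0.004]
```

View pics/d.png

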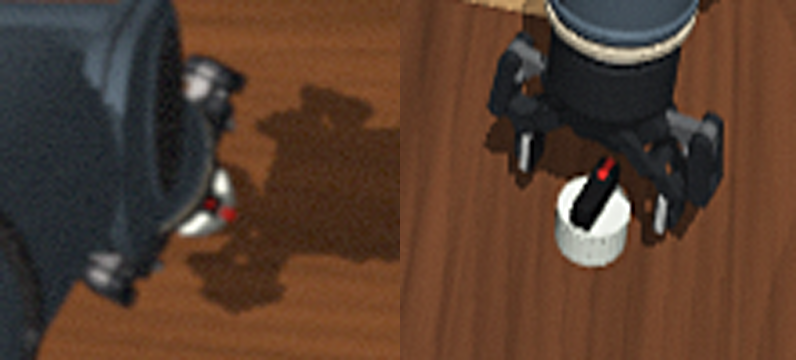

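The fingers straddle the black bar, which sits centred at about (600,195) in the side crop. Next I close the gripper and lift.

{"name": "servo_tool", "arguments": {"steps": "0 0 0 0 0 0 -1;0 0 0 0 0 0 -1;0 0 0 0 0 0 -1;0 0 0 0 0 0 -1;0 0 0 0 0 0 -1;0 0 0 0 0 0 -1", "force": 40}}

```text
time_s: 5.88
tcp_pos: [443.1, 176.6, 61.7]
tool_rot: [-0.0, 0.827, 0.563, 0.0]
contact_force: [-0.1, 0.2, 2.9]
gripper_width: 13.1
gripper_force: 45.5
```

{"name": "servo_tool", "arguments": {"steps": "0 0 0 0 0 -0.05 -1;0 0 0 0 0 -0.1 -1;0 0 0 0 0 -0.3 -1;0 0 0 0 0 -0.4 -1;0 0 0 0 0 -0.1 -1;0 0 0 0 0 0 -1"}}

```text
time_s: 6.62
tcp_pos: [443.5, 176.8, 205.3]
tool_rot: [-0.0, 0.827, 0.563, 0.001]
contact_force: [-0.3, -0.4, -2.6]
gripper_width: 12.7
gripper_force: 44.8
```

```bash
python3 - <<'E'
from m import *
state()
S={n:ctrl.snapshot(n) for n in("side","top")}
a=cv2.resize(S["top"]["pixels"][250:350,190:290],(400,400),interpolation=2);b=cv2.resize(S["side"]["pixels"][250:370,310:430],(400,400),interpolation=2)
cv2.imwrite("pics/e.png",np.hstack([a,b]))
E
```

```text
t 6.62 tcp [443.5 176.8 205.3] yang -0.375 zax [ 0.002  0.002 -1.   ] F [-0.27 -0.36 -2.63] M [-0.   -0.09 -0.02] w 12.7 gf 44.8 q [-0.83  0.38  0.48  2.03 -0.25  0.79 -0.57]
```

View pics/e.png

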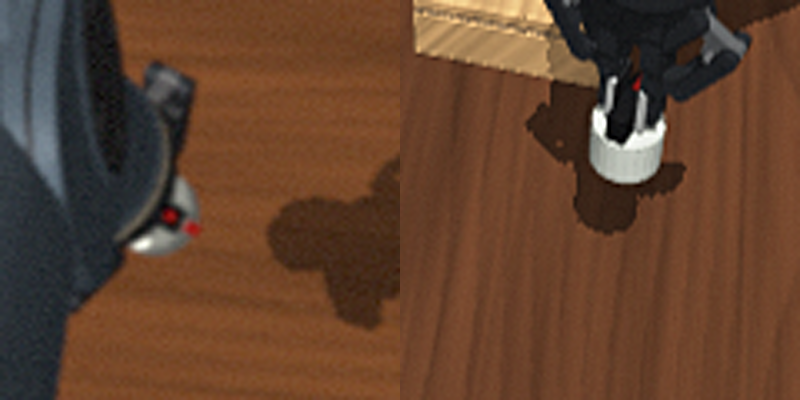

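{"name": "servo_tool", "arguments": {"steps": "0 0 0 -0.164 0.109 0 -1;0 0 0 -0.32 0.21 0 -1;0 0 0 -0.32 0.21 0 -1;0 0 0 -0.32 0.21 0 -1;0 0 0 -0.32 0.21 0 -1;0 0 0 -0.2 0.137 0 -1;0 0 -0.062 0 0 0 -1;0 0 -0.062 0 0 0 -1"}}

```text
time_s: 7.72
tcp_pos: [503.3, -113.3, 202.3]
tool_rot: [-0.001, 0.768, 0.641, -0.001]
contact_force: [-0.5, 0.8, -0.5]
gripper_width: 13.3
gripper_force: 44.7
```

{"name": "servo_tool", "arguments": {"steps": "0 0 0 0 0 0.05 -1;0 0 0 0 0 0 -1;0 0 0 0 0 0 -1"}}

```text
time_s: 8.1
tcp_pos: [504.0, -112.5, 196.1]
tool_rot: [-0.0, 0.768, 0.64, -0.0]
contact_force: [0.8, -0.6, -1.7]
gripper_width: 12.8
gripper_force: 44.7
```

```bash
python3 - <<'E'
from m import *
st=state()
S={n:ctrl.snapshot(n) for n in("side","top")}
for n in S: 
    for t in("knob","spindle_top","seat","pointer","stud"): print(n,t,[(np.round(x["location"],1).tolist(),round(x["conf"],2)) for x in ctrl.spot_point(S[n],t)[:1]])
a=cv2.resize(S["top"]["pixels"][230:330,300:420],(400,333),interpolation=2);b=cv2.resize(S["side"]["pixels"][150:270,290:410],(400,400),interpolation=2)[:333]
cv2.imwrite("pics/f.png",np.hstack([a,b]))
r=ctrl.outline_of(S["side"],"knob")
if r:
    print(r[0]["conf"]); K={"side":r[0]["mask"].astype(np.float32)}
    print(fitknob(S,K,[*(st["tcp_pos"][:2]),st["tcp_pos"][2]-61.7,-1.75],[0,2]),fitknob(S,K,[*(st["tcp_pos"][:2]),st["tcp_pos"][2]-61.7,-1.75],[0,1]))
o=[]
for n in S:
    q=ctrl.spot_point(S[n],"pointer")
    if q:o.append((q[0]["location"],S[n]))
if len(o)==2: print(tri(o))
E
```

```text
t 8.1 tcp [ 504.  -112.5  196.1] yang -0.182 zax [-0.001 -0.    -1.   ] F [ 0.79 -0.63 -1.65] M [ 0.03 -0.06  0.04] w 12.8 gf 44.7 q [-0.16  0.44  0.42  1.94 -0.24  0.81  0.21]
side knob [([363.0, 211.1], 0.75)]
side spindle_top [([270.5, 214.5], 0.59)]
side seat [([358.7, 228.0], 0.9)]
side pointer [([365.0, 192.3], 0.61)]
side stud [([378.1, 233.0], 0.86)]
top knob [([486.1, 295.2], 0.39)]
top spindle_top []
top seat []
top pointer []
top stud []
0.73
(array([ 502.19251408, -112.50147761,  133.5569586 ,   -1.75      ]), np.float64(0.24647335708141327)) (array([ 502.80422368, -111.38344019,  134.43625853,   -1.75      ]), np.float64(0.24353447556495667))
```

View pics/f.png

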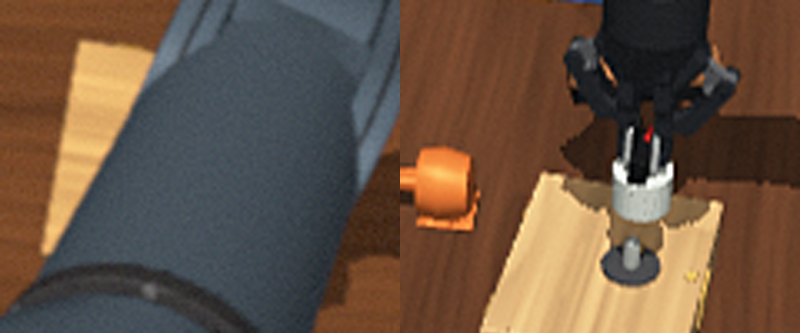

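The side crop shows the knob held upright above the spindle. The hub centre is at about column 362.8 and the washer at about column 359.5, so I'll measure the offset relative to the washer from colours.

```bash
python3 - <<'E'
from m import *
st=state();s=ctrl.snapshot("side");im=s["pixels"].astype(int)
# hub: bright grey
roi=im[196:222,345:382]; m=((roi.min(2)>125)&(roi.max(2)-roi.min(2)<30)).astype(np.uint8)
n,l,stt,c=cv2.connectedComponentsWithStats(m);i=1+stt[1:,4].argmax();m=l==i
ys,xs=np.nonzero(m)
for y in range(26):
    w=np.nonzero(m[y])[0]
    if len(w)>10: print(y+196,w.min()+345,w.max()+345,end=" | ")
print()
roi=im[215:245,340:380]; m=((roi.max(2)<90)).astype(np.uint8);n,l,stt,c=cv2.connectedComponentsWithStats(m);i=1+stt[1:,4].argmax();print("washer",stt[i]+[340,215,0,0,0],c[i]+[340,215])
t=np.linspace(0,6.28,100)
def box(c,r,z): q=np.array([proj([c[0]+r*np.cos(u),c[1]+r*np.sin(u),z],s) for u in t]);return q.min(0).round(1),q.max(0).round(1)
print("washer pred",box((505,-111.2),24,70)); k=st["tcp_pos"]; 
for z in(0,33):print("hub pred",box((k[0]+.2,k[1]+1.2),23,k[2]-61.7+z))
E
```

```text
t 8.85 tcp [ 504.2 -112.7  196.6] yang -0.181 zax [ 0. -0. -1.] F [ 0.92 -0.18 -1.63] M [0.06 0.02 0.02] w 13.1 gf 44.7 q [-0.16  0.44  0.42  1.94 -0.24  0.81  0.21]
203 354 371 | 205 355 369 | 206 354 369 | 207 354 370 | 208 354 370 | 209 354 370 | 210 354 370 | 211 354 370 | 212 355 369 | 213 355 369 | 214 356 368 | 
washer [350 223  18  12 127] [358.7480315  229.48031496]
washer pred (array([350.5, 223.2]), array([368.3, 235.2]))
hub pred (array([352.2, 205. ]), array([369.9, 216.5]))
hub pred (array([352.8, 195.2]), array([370.9, 206.6]))
```

{"name": "servo_tool", "arguments": {"steps": "0 0 0 0.005 0.016 0.08 -1;0 0 0 0 0 0.12 -1;0 0 0 0 0 0.036 -1;0 0 0 0 0 0 -1;0 0 0 0 0 0 -1"}}

```text
time_s: 9.52
tcp_pos: [506.9, -112.5, 161.6]
tool_rot: [0.0, 0.768, 0.64, 0.0]
contact_force: [-0.3, 0.4, -1.3]
gripper_width: 13.0
gripper_force: 44.7
```

```bash
python3 - <<'E'
from m import *
state();s=ctrl.snapshot("side")
c=s["pixels"][170:250,310:410]
cv2.imwrite("pics/g.png",cv2.resize(c,(750,600),interpolation=cv2.INTER_CUBIC))
E
```

```text
t 9.53 tcp [ 506.9 -112.5  161.6] yang -0.181 zax [ 0.001 -0.    -1.   ] F [-0.26  0.41 -1.33] M [-0.01 -0.03  0.03] w 13.0 gf 44.7 q [-0.14  0.49  0.39  1.98 -0.28  0.73  0.24]
```

View pics/g.png

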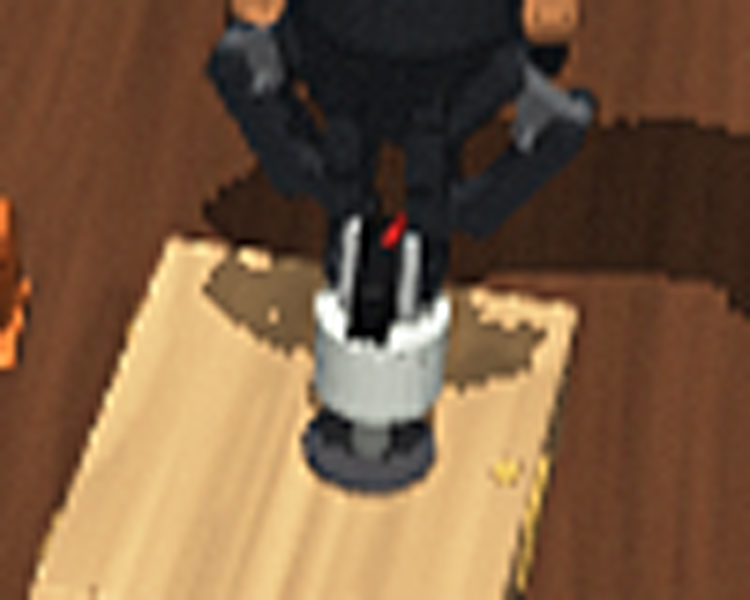

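The knob hub (column ~379 in the crop) sits just above the spindle (~372). The remaining offset is about 1 mm in x, so I'll correct that and descend in small steps.

{"name": "servo_tool", "arguments": {"steps": "0 0 0 0.001 0.006 0.01 -1;0 0 0 0 0 0.01 -1;0 0 0 0 0 0.01 -1;0 0 0 0 0 0 -1"}}

```text
time_s: 10.07
tcp_pos: [507.4, -112.3, 156.6]
tool_rot: [-0.0, 0.768, 0.64, -0.0]
contact_force: [-0.3, -0.8, -1.3]
gripper_width: 13.0
gripper_force: 44.7
```

{"name": "servo_tool", "arguments": {"steps": "0 0 0 0 0 0.01 -1;0 0 0 0 0 0.01 -1;0 0 0 0 0 0 -1"}}

```text
time_s: 10.45
tcp_pos: [507.5, -112.3, 153.6]
tool_rot: [-0.0, 0.768, 0.64, -0.0]
contact_force: [0.4, 0.4, -0.9]
gripper_width: 12.9
gripper_force: 44.7
```

{"name": "servo_tool", "arguments": {"steps": "0 0 0 0 0 0.01 -1;0 0 0 0 0 0.01 -1;0 0 0 0 0 0.01 -1;0 0 0 0 0 0 -1"}}

```text
time_s: 10.95
tcp_pos: [507.5, -112.3, 149.1]
tool_rot: [-0.0, 0.768, 0.64, -0.0]
contact_force: [-0.4, 0.6, -2.6]
gripper_width: 13.0
gripper_force: 44.7
```

{"name": "servo_tool", "arguments": {"steps": "0 0 0 0 0 0.01 -1;0 0 0 0 0 0.01 -1;0 0 0 0 0 0.007 -1;0 0 0 0 0 0 -1"}}

```text
time_s: 11.45
tcp_pos: [507.5, -112.4, 145.1]
tool_rot: [-0.0, 0.768, 0.64, -0.0]
contact_force: [-0.4, 0.1, -1.1]
gripper_width: 12.9
gripper_force: 44.7
```

{"name": "servo_tool", "arguments": {"steps": "0 0 0 0 0 0.008 -1;0 0 0 0 0 0.006 -1;0 0 0 0 0 0.004 -1;0 0 0 0 0 0 -1"}}

```text
time_s: 11.95
tcp_pos: [507.5, -112.3, 142.4]
tool_rot: [-0.0, 0.768, 0.64, -0.0]
contact_force: [0.4, 0.4, -1.4]
gripper_width: 12.9
gripper_force: 44.7
```

{"name": "servo_tool", "arguments": {"steps": "0 0 0 0 0 0.004 -1;0 0 0 0 0 0 -1"}}

```text
time_s: 12.2
tcp_pos: [507.5, -112.4, 141.8]
tool_rot: [-0.0, 0.768, 0.64, -0.0]
contact_force: [0.8, -0.6, -1.5]
gripper_width: 12.9
gripper_force: 44.7
```

{"name": "servo_tool", "arguments": {"steps": "0 0 0 0 0 0.004 -1;0 0 0 0 0 0 -1"}}

```text
time_s: 12.45
tcp_pos: [507.7, -112.4, 141.4]
tool_rot: [0.0, 0.768, 0.64, 0.0]
contact_force: [-0.8, 0.5, 0.4]
gripper_width: 13.1
gripper_force: 45.1
```

{"name": "servo_tool", "arguments": {"steps": "0 0 0 0 0 0.004 -1;0 0 0 0 0 0 -1"}}

```text
time_s: 12.7
tcp_pos: [507.7, -112.4, 140.9]
tool_rot: [0.0, 0.768, 0.64, 0.0]
contact_force: [-0.6, 0.1, 4.6]
gripper_width: 13.0
gripper_force: 45.7
```

{"name": "servo_tool", "arguments": {"steps": "0 0 0.02 0 0 -0.001 -1;0 0 0.02 0 0 0 -1;0 0 0 0 0 0 -1"}}

```text
time_s: 13.08
tcp_pos: [507.2, -112.2, 140.5]
tool_rot: [-0.0, 0.788, 0.616, -0.0]
contact_force: [-0.1, -0.5, -1.8]
gripper_width: 12.8
gripper_force: 44.7
```

{"name": "servo_tool", "arguments": {"steps": "0 0 0.02 0 0 0 -1;0 0 0.02 0 0 0 -1;0 0 0 0 0 0 -1"}}

```text
time_s: 13.45
tcp_pos: [507.4, -112.3, 140.7]
tool_rot: [-0.0, 0.807, 0.591, -0.0]
contact_force: [-0.8, 0.5, -1.0]
gripper_width: 13.0
gripper_force: 44.7
```

{"name": "servo_tool", "arguments": {"steps": "0 0 0.02 0 0 0 -1;0 0 0 0 0 0 -1"}}

```text
time_s: 13.7
tcp_pos: [507.5, -112.3, 140.8]
tool_rot: [-0.0, 0.816, 0.578, -0.0]
contact_force: [-0.7, -0.8, -2.2]
gripper_width: 13.0
gripper_force: 44.7
```

```bash
python3 - <<'E'
from m import *
state()
E
```

```text
t 13.7 tcp [ 507.5 -112.3  140.8] yang -0.339 zax [-0. -0. -1.] F [-0.7  -0.75 -2.21] M [ 0.03 -0.01  0.03] w 13.0 gf 44.7 q [-0.16  0.53  0.42  2.   -0.33  0.68  0.14]
```

{"name": "servo_tool", "arguments": {"steps": "0 0 0 0 0 0.004 -1;0 0 0 0 0 0 -1"}}

```text
time_s: 13.95
tcp_pos: [507.5, -112.3, 140.2]
tool_rot: [-0.0, 0.816, 0.578, -0.0]
contact_force: [0.5, -0.1, -1.1]
gripper_width: 13.2
gripper_force: 44.7
```

{"name": "servo_tool", "arguments": {"steps": "0 0 0 0 0 0.005 -1;0 0 0 0 0 0 -1"}}

```text
time_s: 14.2
tcp_pos: [507.5, -112.4, 139.4]
tool_rot: [-0.0, 0.816, 0.578, -0.0]
contact_force: [-0.0, -0.1, -1.2]
gripper_width: 13.1
gripper_force: 44.7
```

{"name": "servo_tool", "arguments": {"steps": "0 0 0 0 0 0.004 -1;0 0 0 0 0 0 -1"}}

```text
time_s: 14.45
tcp_pos: [507.6, -112.3, 138.8]
tool_rot: [-0.0, 0.816, 0.578, -0.0]
contact_force: [-0.2, 0.0, -1.1]
gripper_width: 13.4
gripper_force: 44.7
```

{"name": "servo_tool", "arguments": {"steps": "0 0 0 0 0 0.006 -1;0 0 0 0 0 0.006 -1;0 0 0 0 0 0 -1"}}

```text
time_s: 14.82
tcp_pos: [507.5, -112.3, 137.0]
tool_rot: [-0.0, 0.816, 0.578, -0.0]
contact_force: [-0.0, -0.1, -1.7]
gripper_width: 12.8
gripper_force: 44.7
```

{"name": "servo_tool", "arguments": {"steps": "0 0 0 0 0 0.006 -1;0 0 0 0 0 0.006 -1;0 0 0 0 0 0 -1"}}

```text
time_s: 15.2
tcp_pos: [507.5, -112.3, 135.2]
tool_rot: [-0.0, 0.816, 0.578, -0.0]
contact_force: [0.0, -0.1, -1.7]
gripper_width: 13.0
gripper_force: 44.7
```

{"name": "servo_tool", "arguments": {"steps": "0 0 0 0 0 0.005 -1;0 0 0 0 0 0.005 -1;0 0 0 0 0 0 -1"}}

```text
time_s: 15.58
tcp_pos: [507.5, -112.3, 133.7]
tool_rot: [-0.0, 0.816, 0.578, -0.0]
contact_force: [-0.2, 0.2, -2.1]
gripper_width: 13.1
gripper_force: 44.7
```

Home should come at a TCP height of about 131.4 mm.

{"name": "servo_tool", "arguments": {"steps": "0 0 0 0 0 0.006 -1;0 0 0 0 0 0.005 -1;0 0 0 0 0 0 -1"}}

```text
time_s: 15.95
tcp_pos: [507.5, -112.4, 132.0]
tool_rot: [-0.0, 0.816, 0.578, -0.0]
contact_force: [0.1, -0.9, -0.4]
gripper_width: 13.2
gripper_force: 44.7
```

{"name": "servo_tool", "arguments": {"steps": "0 0 0 0 0 0.004 -1;0 0 0 0 0 0 -1"}}

```text
time_s: 16.2
tcp_pos: [507.6, -112.3, 131.7]
tool_rot: [0.0, 0.816, 0.578, 0.0]
contact_force: [-2.1, 0.8, 3.5]
gripper_width: 12.8
gripper_force: 45.3
```

{"name": "servo_tool", "arguments": {"steps": "0 0 0 0 0 0.003 -1;0 0 0 0 0 0 -1"}}

```text
time_s: 16.45
tcp_pos: [507.5, -112.4, 131.7]
tool_rot: [-0.0, 0.816, 0.578, 0.0]
contact_force: [-2.7, 0.5, 10.1]
gripper_width: 13.2
gripper_force: 46.4
```

```bash
python3 - <<'E'
from m import *
state()
E
```

```text
t 16.45 tcp [ 507.5 -112.4  131.7] yang -0.338 zax [ 0.  0. -1.] F [-2.69  0.48 10.09] M [0.22 0.65 0.04] w 13.2 gf 46.4 q [-0.15  0.54  0.41  2.01 -0.34  0.66  0.15]
```

{"name": "servo_tool", "arguments": {"steps": "0 0 0 0 0 -0.004 -1;0 0 0.03 0 0 0 -1;0 0 0.04 0 0 0 -1;0 0 0.04 0 0 0 -1;0 0 0.04 0 0 0 -1;0 0 0 0 0 0 -1", "force": 60}}

```text
time_s: 17.2
tcp_pos: [508.4, -112.6, 131.7]
tool_rot: [0.001, 0.878, 0.478, 0.0]
contact_force: [2.3, -1.4, 0.1]
gripper_width: 12.7
gripper_force: 59.1
```

```bash
python3 - <<'E'
from m import *
state()
E
```

```text
t 17.2 tcp [ 508.4 -112.6  131.7] yang -0.575 zax [ 0.001 -0.001 -1.   ] F [ 2.34 -1.42  0.06] M [-0.24 -0.61  0.03] w 12.7 gf 59.1 q [-0.19  0.55  0.48  2.01 -0.4   0.67 -0.03]
```

{"name": "servo_tool", "arguments": {"steps": "0 0 0.04 0 0 0 -1;0 0 0.04 0 0 0 -1;0 0 0.04 0 0 0 -1;0 0 0.04 0 0 0 -1;0 0 0 0 0 0 -1"}}

```text
time_s: 17.82
tcp_pos: [508.0, -112.7, 131.7]
tool_rot: [0.001, 0.931, 0.365, 0.0]
contact_force: [1.2, -1.8, -0.1]
gripper_width: 12.8
gripper_force: 59.3
```

{"name": "servo_tool", "arguments": {"steps": "0 0 0.04 0 0 0 -1;0 0 0.04 0 0 0 -1;0 0 0.04 0 0 0 -1;0 0 0.04 0 0 0 -1;0 0 0 0 0 0 -1"}}

```text
time_s: 18.45
tcp_pos: [507.6, -112.7, 131.7]
tool_rot: [0.0, 0.969, 0.245, 0.0]
contact_force: [0.2, -1.2, 2.4]
gripper_width: 12.5
gripper_force: 59.5
```

{"name": "servo_tool", "arguments": {"steps": "0 0 0.04 0 0 0 -1;0 0 0.04 0 0 0 -1;0 0 0.04 0 0 0 -1;0 0 0.04 0 0 0 -1;0 0 0 0 0 0 -1"}}

```text
time_s: 19.08
tcp_pos: [507.3, -112.6, 131.7]
tool_rot: [0.0, 0.993, 0.122, -0.0]
contact_force: [-0.8, -1.2, 3.8]
gripper_width: 12.4
gripper_force: 59.7
```

```bash
python3 - <<'E'
from m import *
state()
E
```

```text
t 19.07 tcp [ 507.3 -112.6  131.7] yang -1.326 zax [-0. -0. -1.] F [-0.82 -1.17  3.8 ] M [-0.55  0.17  0.02] w 12.4 gf 59.7 q [-0.33  0.61  0.71  2.01 -0.59  0.73 -0.58]
```

{"name": "servo_tool", "arguments": {"steps": "0 0 0.04 0 0 0 -1;0 0 0.04 0 0 0 -1;0 0 0.04 0 0 0 -1;0 0 0.04 0 0 0 -1;0 0 0.04 0 0 0 -1;0 0 0.018 0 0 0 -1;0 0 0 0 0 0 -1;0 0 0 0 0 0 -1"}}

```text
time_s: 20.08
tcp_pos: [506.9, -112.4, 131.7]
tool_rot: [-0.0, 0.999, -0.048, -0.001]
contact_force: [-2.1, -0.4, 6.9]
gripper_width: 12.9
gripper_force: 60.1
```

```bash
python3 - <<'E'
from m import *
state();s=ctrl.snapshot("side")
for t in("pointer","stud","seat","grip"):print(t,[(np.round(x["location"],1).tolist(),x["conf"]) for x in ctrl.spot_point(s,t)[:2]])
q=ctrl.spot_point(s,"pointer")
if q:print(atz(q[0]["location"],s,100.5))
cv2.imwrite("pics/i.png",cv2.resize(s["pixels"][170:250,310:410],(750,600),interpolation=cv2.INTER_CUBIC))
E
```

```text
t 20.07 tcp [ 506.9 -112.4  131.7] yang -1.668 zax [-0.001  0.    -1.   ] F [-2.09 -0.38  6.95] M [-0.29  0.55  0.1 ] w 12.9 gf 60.1 q [-0.38  0.65  0.81  2.01 -0.68  0.77 -0.83]
pointer [([368.9, 222.8], 0.53)]
stud [([376.2, 231.4], 0.83)]
seat [([358.8, 230.5], 0.68)]
grip [([358.3, 216.0], 0.66), ([255.9, 264.1], 0.47)]
[ 481.15173758 -106.30736474  100.5       ]
```

View pics/i.png

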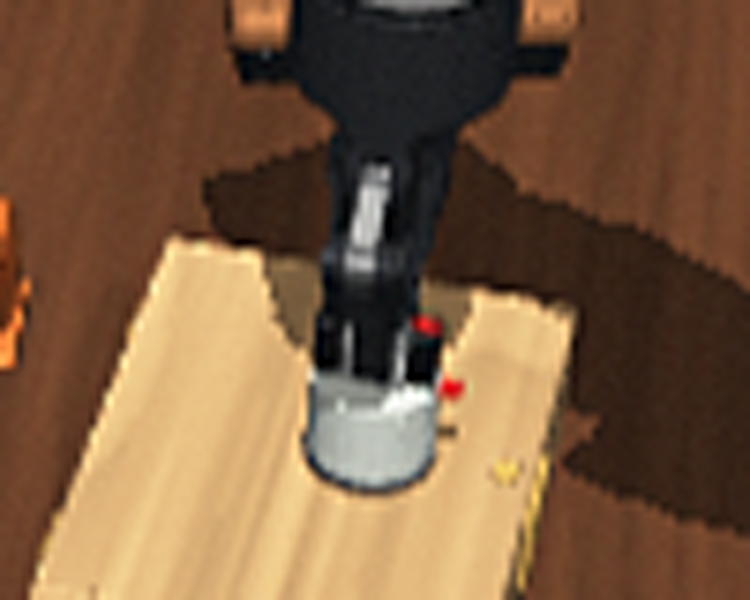

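The hub sits on the washer with the red pointer at (370,222), towards the stud at (377,233). I'll release, back off and check.

{"name": "servo_tool", "arguments": {"steps": "0 0 0 0 0 -0.003 -1;0 0 0 0 0 0 1;0 0 0 0 0 0 1;0 0 0 0 0 0 1;0 0 0 0 0 0 1;0 0 0 0 0 0 1;0 0 0 0 0 -0.05 1;0 0 0 0 0 -0.1 1"}}

```text
time_s: 21.38
tcp_pos: [507.3, -112.4, 155.2]
tool_rot: [0.0, 0.999, -0.05, -0.0]
contact_force: [0.1, 0.0, 0.7]
gripper_width: 85.3
gripper_force: 0.0
```

{"name": "servo_tool", "arguments": {"steps": "0 0 0 0 0 -0.3 1;0 0 0 0 0 -0.3 1;0 0 0 0.3 0 0 1;0 0 0 0.4 0 0 1;0 0 0 0.4 0 0 1;0 0 0 0.4 0 0 1;0 0 0 0.2 0 0 1;0 0 0 0 0 0 1"}}

```text
time_s: 22.38
tcp_pos: [762.4, -138.0, 244.3]
tool_rot: [0.001, 0.999, -0.049, -0.0]
contact_force: [-0.5, -0.1, -0.4]
gripper_width: 85.4
gripper_force: 0.0
```

```bash
python3 - <<'E'
from m import *
state();S={n:ctrl.snapshot(n) for n in("side","top")}
for t in("knob","pointer","stud","seat","grip"):
    o=[]
    for n in S:
        q=ctrl.spot_point(S[n],t);print(t,n,[(np.round(x["location"],1).tolist(),round(x["conf"],2)) for x in q[:1]])
        if q:o.append((q[0]["location"],S[n]))
    if len(o)==2:print("   ",*tri(o))
red=lambda b,g,r:(r>120)&(g<60)&(b<60)
for n,roi in(("side",(345,200,385,240)),("top",(335,270,380,315))):
    try:
        p,k=blob(S[n]["pixels"],roi,red);print("red",n,p,k,atz(p,S[n],115).round(1))
    except Exception as e:print(e)
a=cv2.resize(S["top"]["pixels"][240:330,305:405],(400,360),interpolation=2);b=cv2.resize(S["side"]["pixels"][170:260,310:410],(400,360),interpolation=2)
cv2.imwrite("pics/j.png",np.hstack([a,b]))
E
```

```text
t 22.38 tcp [ 762.4 -138.   244.3] yang -1.669 zax [-0.001 -0.002 -1.   ] F [-0.49 -0.07 -0.42] M [0.   0.06 0.01] w 85.4 gf 0.0 q [-0.22  0.88  0.85  1.14 -0.63  1.37 -1.12]
knob side [([359.2, 228.2], 0.75)]
knob top [([355.5, 289.8], 0.58)]
    [ 502.90912743 -106.0277101    77.37155427] [array([1. , 0.3]), array([ 0.2, -1.1])]
pointer side [([367.4, 224.3], 0.68)]
pointer top [([358.0, 299.4], 0.66)]
    [ 480.75783018 -112.39113022   88.40222938] [array([1.5, 0.4]), array([ 0.3, -1.8])]
stud side [([377.2, 232.7], 0.81)]
stud top [([354.3, 310.3], 0.65)]
    [ 454.6637551  -106.4121981    67.89977032] [array([0.7, 0.2]), array([ 0.1, -0.8])]
seat side [([356.0, 228.2], 0.93)]
seat top [([354.5, 290.7], 0.95)]
    [ 506.08711569 -104.24328855   76.68128389] [array([2.9, 0.8]), array([ 0.5, -3.4])]
grip side [([359.7, 215.3], 0.55)]
grip top [([488.1, 295.5], 0.73)]
    [ 541.37837843 -525.25578911 -233.26385259] [array([-3.6, -1.2]), array([-0.8,  4.7])]
red side [369.42857143 220.28571429] 7 [ 480.3 -100.   115. ]
red top [358.93333333 292.2       ] 15 [ 489.9 -111.2  115. ]
```

View pics/j.png

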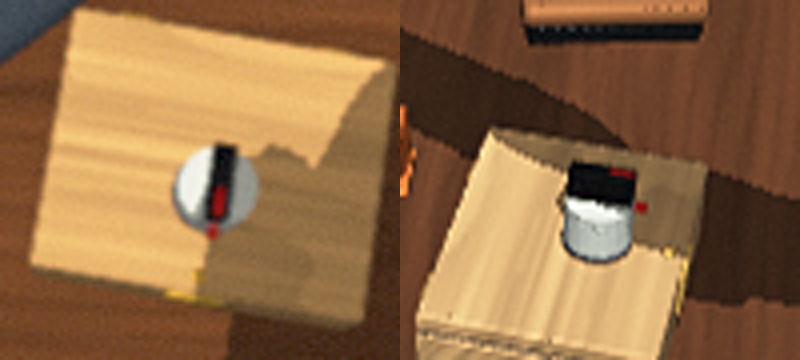

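The knob is seated, and its bar and red pointer run towards the stud. I'll check the angle numerically.

```bash
python3 - <<'E'
from m import *
S={n:ctrl.snapshot(n) for n in("side","top")};t=S["top"];red=lambda b,g,r:(r>110)&(g<70)&(b<70)&(r>1.8*g)
p1,n1=blob(t["pixels"],(350,284,368,296),red);p2,n2=blob(t["pixels"],(350,296,366,302),red)
A=atz(p1,t,127);B=atz(p2,t,100.5);d=B-A;print(p1,n1,p2,n2,A,B,"ang rel",np.arctan2(d[1],d[0])%6.283-3.044)
q=t["pixels"][270:302,350:372].astype(int);m=(q.max(2)<55);m[:]|=red(*[q[...,i] for i in range(3)]);m[26:]=0
ys,xs=np.nonzero(m);l=cv2.fitLine(np.stack([xs,ys],1).astype(np.float32),2,0,.01,.01).ravel();c=l[2:]+[350,270]
A=atz(c-10*l[:2],t,127);B=atz(c+10*l[:2],t,127);d=B-A;d*=-np.sign(d[0]);print(len(xs),c,"bar ang rel",np.arctan2(d[1],d[0])%6.283-3.044)
# axis->pointer using seat as found by hand (507,-111.5) in top with side
s=S["side"];ps,ns=blob(s["pixels"],(366,219,374,226),red);print("side ptr",ps,ns,atz(ps,s,100.5),"tri",tri([(ps,s),(p2,t)]))
u=np.array([proj([505.3+29*np.cos(3.044+e),-111.2+29*np.sin(3.044+e),100.5],t) for e in(-.15,0,.15)]);print("pred ptr top",u.round(1).tolist())
E
```

```text
[359.46153846 289.76923077] 13 [357.75  297.375] 8 [ 493.88209926 -111.09581631  127.        ] [ 479.71705742 -110.19999436  100.5       ] ang rel 0.034435020027468344
65 [359.75384617 284.38461494] bar ang rel -0.032661798870553316
side ptr [369.875 221.5  ] 8 [ 479.04022497 -111.87553116  100.5       ] tri (array([ 479.25223015, -110.04159615,  102.16676864]), [array([-0.1, -0. ]), array([-0. ,  0.1])])
pred ptr top [[355.1, 298.3], [356.9, 298.7], [358.8, 298.9]]
```

```bash
python3 -c "
from bench import ctrl
print(ctrl.hand_in())"
```

```text
the job is handed in; nothing more can be done
None
```

I refitted the knob fully home on the spindle, turned its pointer to within about 0.03 rad of the stud by the camera, released it and handed the job in; the simulator did not report the verdict.

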